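Load the indexing table, crank it one division and clamp it

ROBOT

A 6-joint arm with a two-finger parallel gripper is mounted at the origin on the work surface. World frame = base frame: x ahead of the robot, y to its left, z up, the work surface at z = 0. Lengths are in m, angles in rad, forces in N, time in s.
With the tool pointing down it reaches from about 0.35 to 0.975 m from the base axis. Payload 17.4 kg.
Tool frame: the origin (TCP) lies at the very end of the fingers, on their centre line; the grasp point (between the pads) lies 19 mm behind it; z points along the fingers, x is the direction in which the jaws open and shut, and the axes are right-handed (so a half turn about z gives the same grasp; the last joint's range is limited). The gripper opens to 85 mm and grips with 20 to 120 N. Pads are 22 mm wide; open, the fingers measure 114 mm over their backs; the gripper's body (76 mm by 85 mm) begins 54 mm behind the grasp point. The pads swing forward as they close: fully open they stand 13 mm farther back than shut.
Start: joints at [-1.342, 0.116, 1.442, -0, 1.584, -0.038], TCP at [0.178, -0.651, 0.231] pointing down, gripper open.
Joint ranges: [-2.83, 2.83], [-0.83, 2.19], [0.07, 2.5], [-1.14, 4.28], [0.01, 3], [-2.97, 2.97]. Speed limits (rad/s): [1.89, 1.89, 2.22, 3.14, 3.14, 3.14].

INTERFACE

Orientations are given as a unit quaternion [x, y, z, w].
In Python, from bench import get_obs, grab_frame, hand_in gives the robot as it stands.
- The arm moves only by the shell command python3 -m crank 'ROWS' [FORCE]. ROWS is JSON, a list that holds one entry, the list of rows, each a list of 7 numbers: the shift along the tool's x, y, z scaled (see below), then the turn, a rotation vector about the tool's x, y, z scaled (see below), then the opening, from 0 (shut) to 1 (fully open). A call has exactly 10 rows; each row is the pose to reach, as a shift and turn from the pose commanded when the call began, along the tool's axes at that moment, turning the shorter way round; what a row does not reach only later rows make up. The controller multiplies each number of a shift by 0.25 m and each number of a turn by 180 degrees. A row lasts 1/10 s, in which the tool goes at most 50 mm and 8.59 degrees, less where a joint would pass 70% of its speed; a pose out of reach is approached as far as the arm can. A call with a number of a shift or a turn outside -1 to 1 is refused whole. A call with a gripper value outside its range is refused whole. The fingers move at their own pace and stop on an object; FORCE is the grip in N (left out, the last holds). Time passes only in rows, so rows that repeat a pose let the fingers close, or fill a call up. It gives the time, the measured TCP pose, the force and the opening at its end, in the units of the state.
- get_obs(): the state, without advancing time (a new reading comes with each control period).
- grab_frame(name): name is "scene" or "top" or "wrist"; returns a dict with "frame" (384x512x3 uint8, blue, green, red), "camera_matrix" (3x3 intrinsics, pixels), "dist_coeffs" ([k1, k2, p1, p2, k3] as OpenCV has them; the pictures are not rectified), "extrinsics" (4x4, takes a point from world to camera coordinates); the wrist camera has in their place "T_tool_cam" (4x4, takes a point from camera to tool coordinates, whose origin is the TCP and whose axes are the tool frame's). Camera axes: x right, y down, z forward; pixel columns grow to the right and rows downward; lengths in m; the calibration is good to about 2 mm. A picture is of the moment at which its call begins: read the wrist's pose just before it. There is no depth.
- hand_in(): hands the job in, once; it reports no verdict.
The state is a dict: "clock": time; "joint_positions": joint angles; "qvel": joint speeds; "tau": joint torques, N m; "eef_pos": TCP position; "ee_rot": TCP orientation; "wrist_force": force on the tool from outside, world axes, zero at the start; "moment": the same for the moment, N m; "gripper_width": opening from 0.0 (shut) to 1.0 (fully open).
Only numpy, scipy, OpenCV 4.12 (cv2) and the standard library are available. Lean on these libraries where they do the work, as an engineer would, in place of code of your own. Each camera call takes 0.05 s, during which the arm holds its last target. There are 200 camera calls.

TASK

Fit the steel nest plate that matches the empty place in the deck of the worm-driven indexing table, turned so that it drops in flush; the other plate stays on the bench. Then crank the drive counter-clockwise (seen from above), about three turns, until the long mark beside the fitted plate meets the fixed pointer (the dial reads 30 degrees), and last swing the clamp lever over, most of the way to its stop or gently up to it, to lock the disc. Leave the other parts on the bench where they are.

Things in the scene. Friction and masses are not known exactly. Their poses are not given: they have to be found in the camera images.
- plate_center (a point): Loose steel nest plate, 0.35 kg: body 60 (x) x 44 (y) x 12 mm thick, one tab off-centre on a LONG side (+y). An upright grip lug 32 (x) x 18 (y) mm stands mid-body, 34 mm above it (46 mm overall). Point: on the lug's axis, 29 mm above the underside. z up. The edge's lowest 4 mm is set back 2 mm as lead-in. Starts flat on the bench, right way up, yaw within 1.3 rad.
- pocket (a point): Centre of the floor of the empty place in the deck; turns with the disc. 12 mm deep, the plate's outline with 2 mm play all round (64 x 48 mm). x radially outwards to the mark (disc axis at x = -30 mm), y towards the tab recess, z up. Floor 70 mm, deck top 82 mm above the bench. Fitted plate: axes parallel to these, body's top flush with the deck, plate_center at (0, 0, 29 mm) here.
- plate_tab (a point): Middle of that plate's tab, mid thickness: x = +12, y = +29 mm from the lug's axis. The tab is 18 mm wide (x) and reaches y = +36 mm.
- pocket_tab (a point): Middle of the floor of the tab recess: x = +12, y = +29 mm from the pocket's centre. The recess is 22 mm wide and reaches y = +38 mm.
- dial (a joint): Angle (rad, counter-clockwise from above) of the steel disc, 200 mm across, that carries the deck. Driven only by the crank, at 1/36 of its angle; it holds itself when the crank is let go. Starts between -0.084 and 0.084; at 0.524 (30 degrees, one division of twelve) the long white mark beside the empty place stands at the white pointer fixed on the base.
- crank (a joint): Angle of the crank in rad, counter-clockwise positive from above; 36 turns of it turn the disc once, so one division is three turns (it ends at 18.85 rad). Vertical axis, no stops within the work, friction about 0.06 N m (1.5 N at the pin); it stays where it is left. Starts between -3 and 3.
- crank_axis (a point): Point on the crank's vertical axis at the mid height of its pin, 115 mm above the bench, fixed on the drive head (70 x 75 mm, 75 mm high).
- crank_pin (a point): Middle of the upright crank pin (16 mm diameter, free-standing from 90 to 135 mm above the bench), 45 mm from the crank's axis. The crank arm under it is a flat bar 16 mm wide with its top at 90 mm; the hub's top is at 92 mm. The pin may be pushed round from behind.
- clamp (a joint): Angle of the clamp lever in rad: 0 open, clamped above 0.9, rigid stop at 1.3 (no need to press on it); clockwise from above positive. Starts between 0 and 0.25. Friction about 0.12 N m (1.4 N at the knob); it stays where it is left.
- clamp_axis (a point): Point on the clamp lever's vertical pivot axis, 110 mm above the bench.
- clamp_knob (a point): Middle of the upper, free part of the clamp lever's upright black knob post (18 mm diameter, top 127 mm above the bench, its flat lever's top at 85 mm), 85 mm from the pivot; this point is 110 mm above the bench. Push it sideways.
- other_plate: A second steel nest plate of the same body and lug, but with its tab in the middle of a SHORT end; it does not fit. Origin in the middle of its underside. To be left lying.
- stem: Brass valve stem standing on its foot, 28 mm across, 58 mm high; origin under its foot. Bystander.
- cup1: Black rubber seal cup, 36 mm across, 22 mm high; origin under its middle. Bystander.
- cup2: The other black rubber seal cup, same size. Bystander.
Not all that is in view belongs to the job. Leave any green look-alike of the part that bears plate_center alone.

How it is judged:
By the outcome, as a careful person would: the job done as asked, in the order asked, and still so for the second after the job is handed in, with the robot touching nothing.
It also fails if it takes over 72 s, if anything falls off the work surface, if the arm or the gripper's body presses on something with over 40 N, if the wrist force passes 120 N, or if a joint passes its speed limit or range.

## Working session

There is one attempt and no reset: what is moved stays moved. The work goes in short steps, Python scripts to look and compute and a shell command to move; the robot and the scene stay as the last step left them, time stands still between calls to the robot, and variables do not carry over. Pictures are saved under pics/ and viewed, about 8 in all and at most 12, crops included, and the job is handed in when it is done.

```bash
mkdir -p pics
cat > h.py <<'E'
import numpy as np, cv2, json
from bench import get_obs, grab_frame
from scipy.spatial.transform import Rotation as R
def snap(name,tag):
    o=get_obs(); f=grab_frame(name); K=np.array(f["camera_matrix"]);D=np.array(f["dist_coeffs"])
    if name=="wrist":
        T=np.eye(4);T[:3,:3]=R.from_quat(o["ee_rot"]).as_matrix();T[:3,3]=o["eef_pos"]
        Twc=T@np.array(f["T_tool_cam"])
    else: Twc=np.linalg.inv(np.array(f["extrinsics"]))
    im=np.array(f["frame"]); cv2.imwrite(f"pics/{tag}.png",im)
    np.savez(f"pics/{tag}.npz",K=K,D=D,T=Twc); return im
def ray(tag,uv):
    d=np.load(f"pics/{tag}.npz"); p=cv2.undistortPoints(np.array(uv,float).reshape(-1,1,2),d["K"],d["D"]).reshape(-1,2)
    v=np.c_[p,np.ones(len(p))]@d["T"][:3,:3].T; return d["T"][:3,3],v
def onz(tag,uv,z):
    c,v=ray(tag,uv); return c+v*((z-c[2])/v[:,2])[:,None]
def tri(t1,u1,t2,u2):
    A=np.zeros((3,3));b=np.zeros(3)
    for t,u in((t1,u1),(t2,u2)):
        c,v=ray(t,[u]);v=v[0]/np.linalg.norm(v[0]);P=np.eye(3)-np.outer(v,v);A+=P;b+=P@c
    return np.linalg.solve(A,b)
def proj(tag,P):
    d=np.load(f"pics/{tag}.npz");T=np.linalg.inv(d["T"])
    return cv2.projectPoints(np.array(P,float).reshape(-1,3),cv2.Rodrigues(T[:3,:3])[0],T[:3,3],d["K"],d["D"])[0].reshape(-1,2)
def rel(p,yaw=None):
    """shift (scaled) in tool axes to world point p"""
    o=get_obs();M=R.from_quat(o["ee_rot"]).as_matrix()
    return (M.T@(np.array(p)-o["eef_pos"])/0.25).round(3)
E
python3 - <<'E'
from h import *
o=get_obs();print({k:np.round(v,3).tolist() for k,v in o.items()})
print(R.from_quat(o["ee_rot"]).as_matrix().round(3))
for n in("top","scene"):
    im=snap(n,n+"0"); cv2.imwrite(f"pics/{n}0b.png",cv2.resize(im,(800,600),interpolation=cv2.INTER_CUBIC)); print(np.load(f"pics/{n}0.npz")["T"].round(3))
E
```

```text
{'clock': 0.0, 'joint_positions': [-1.342, 0.116, 1.442, -0.0, 1.584, -0.038], 'qvel': [-0.001, -0.0, -0.001, -0.002, -0.0, 0.0], 'tau': [-0.001, -73.199, -63.25, -0.0, 0.006, -0.0], 'eef_pos': [0.178, -0.651, 0.231], 'ee_rot': [0.795, -0.607, -0.0, -0.0], 'wrist_force': [0.05, -0.141, -0.489], 'moment': [0.026, 0.002, 0.007], 'gripper_width': 1.001}
[[ 0.264 -0.965 -0.   ]
 [-0.965 -0.264  0.001]
 [-0.001 -0.    -1.   ]]
[[-0.006 -0.989  0.15   0.429]
 [-1.     0.004 -0.013  0.072]
 [ 0.012 -0.15  -0.989  1.199]
 [ 0.     0.     0.     1.   ]]
[[-0.154  0.797 -0.584  1.134]
 [ 0.988  0.131 -0.081  0.168]
 [ 0.012 -0.589 -0.808  0.852]
 [ 0.     0.     0.     1.   ]]
```

View pics/top0b.png

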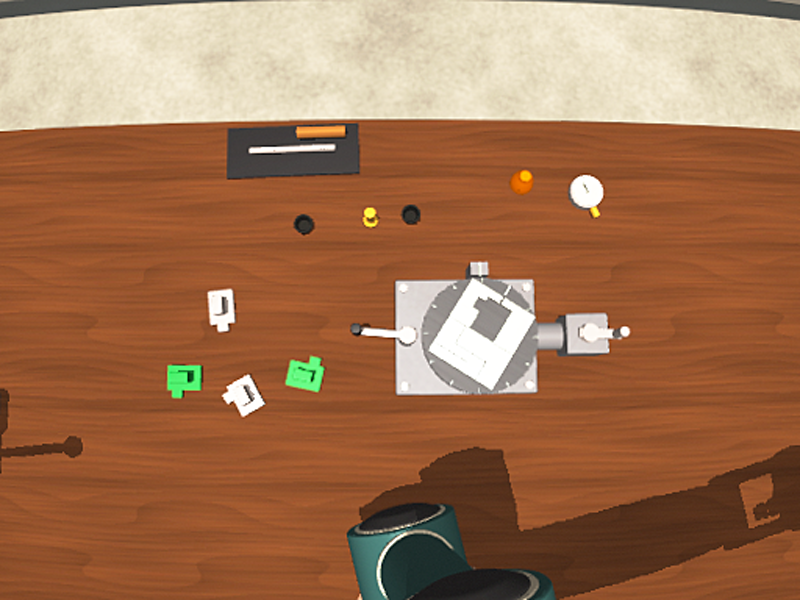

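View pics/scene0b.png

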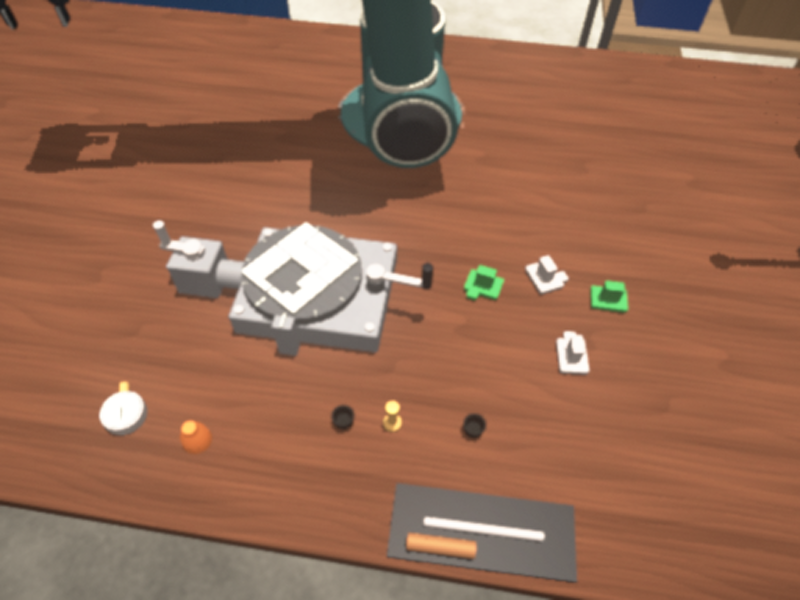

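The top view shows the table (disc centre ~(480,335)), crank pin at (624,332), clamp knob at (357,329), and white plates at (221,308) and (244,395). Next I enlarge these areas.

Run:
```python
from h import *
im=cv2.imread("pics/top0.png")
a=cv2.resize(im[175:280,100:180],(400,525),interpolation=cv2.INTER_CUBIC)
b=cv2.resize(im[165:260,330:410-65+65],(400,475),interpolation=cv2.INTER_CUBIC)
b=cv2.resize(im[165:265,268:348],(400,500),interpolation=cv2.INTER_CUBIC)
c=np.zeros((525,800,3),np.uint8);c[:,:400]=a;c[:500,400:]=b
cv2.imwrite("pics/crop0.png",c)
s=.64
for n,u,z in [("plA",(221,308),.012),("plB",(244,395),.012),("disc",(480,335),.082),("pocket",(490,315),.07),("pin",(624,331),.135),("hub",(590,333),.092),("knob",(357,329),.127),("clampax",(407,335),.1)]:
    print(n,onz("top0",[np.array(u)*s],z).round(3))
```

```text
plA [[0.583 0.371 0.012]]
plB [[0.427 0.325 0.012]]
disc [[ 0.526 -0.085  0.082]]
pocket [[ 0.562 -0.105  0.07 ]]
pin [[ 0.526 -0.316  0.135]]
hub [[ 0.527 -0.271  0.092]]
knob [[0.533 0.12  0.127]]
clampax [[0.526 0.038 0.1  ]]
```

View pics/crop0.png

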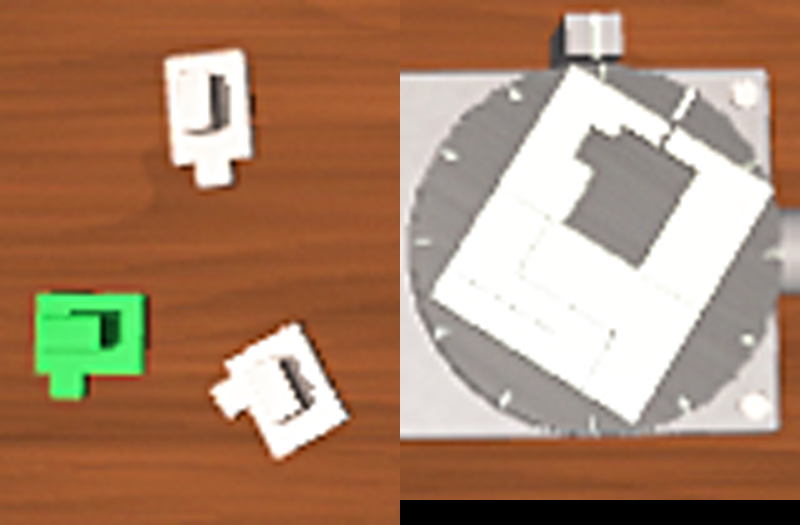

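Plate B (244,395) has its tab off-centre on a long side, yaw about +30°; the pocket faces yaw about -31° with its tab recess on +y. They match, so I move to plate B.

```bash
python3 -m crank '[[[-0.2,-0.12,0,0,0,0,1],[-0.4,-0.24,0,0,0,0,1],[-0.6,-0.36,0,0,0,0,1],[-0.8,-0.48,0,0,0,0,1],[-1,-0.6,0,0,0,0,1],[-1,-0.6,0,0,0,0,1],[-1,-0.6,0,0,0,0,1],[-1,-0.6,0,0,0,0,1],[-1,-0.6,0,0,0,0,1],[-1,-0.6,0,0,0,0,1]]]' 40
python3 -m crank '[[[-0.2,-0.14,0,0,0,0,1],[-0.4,-0.28,0,0,0,0,1],[-0.6,-0.42,0,0,0,0,1],[-0.8,-0.56,0,0,0,0,1],[-1,-0.7,0,0,0,0,1],[-1,-0.7,0,0,0,0,1],[-1,-0.7,0,0,0,0,1],[-1,-0.7,0,0,0,0,1],[-1,-0.7,0,0,0,0,1],[-1,-0.7,0,0,0,0,1]]]'
python3 -m crank '[[[-0.2,-0.08,0,0,0,0,1],[-0.4,-0.16,0,0,0,0,1],[-0.6,-0.24,0,0,0,0,1],[-0.8,-0.32,0,0,0,0,1],[-1,-0.4,0,0,0,0,1],[-1,-0.4,0,0,0,0,1],[-1,-0.4,0,0,0,0,1],[-1,-0.4,0,0,0,0,1],[-1,-0.4,0,0,0,0,1],[-1,-0.4,0,0,0,0,1]]]'
python3 - <<'E'
from h import *
print(np.array(grab_frame("wrist")["T_tool_cam"]).round(3)); print(rel([.427,.325,.231]),get_obs()["joint_positions"],get_obs()["clock"])
E
```

```text
clock: 1.1
eef_pos: [0.2564, -0.3712, 0.231]
ee_rot: [0.795, -0.607, -0.0, -0.0]
wrist_force: [0.0, -0.5, 0.7]
gripper_width: 0.998
clock: 2.1
eef_pos: [0.3594, -0.0846, 0.2312]
ee_rot: [0.794, -0.608, -0.0, 0.0]
wrist_force: [0.3, 0.5, 0.6]
gripper_width: 0.997
clock: 3.1
eef_pos: [0.3905, 0.1831, 0.2315]
ee_rot: [0.794, -0.608, 0.0, -0.0]
wrist_force: [-0.4, -0.4, -0.9]
gripper_width: 0.999
[[ 1.     0.001 -0.     0.   ]
 [-0.001  0.959  0.283 -0.072]
 [ 0.    -0.283  0.959 -0.143]
 [ 0.     0.     0.     1.   ]]
[-0.509 -0.289  0.002] [ 3.79867495e-01 -4.36411367e-01  1.92953558e+00 -5.47452194e-05
  1.64798143e+00  1.68586861e+00] 3.15
```

```bash
python3 -m crank '[[[-0.1,-0.06,0,0,0,-0.02,1],[-0.25,-0.14,0,0,0,-0.04,1],[-0.4,-0.2,0,0,0,-0.083,1],[-0.51,-0.29,0.05,0,0,-0.083,1],[-0.51,-0.29,0.1,0,0,-0.083,1],[-0.51,-0.29,0.1,0,0,-0.083,1],[-0.51,-0.29,0.1,0,0,-0.083,1],[-0.51,-0.29,0.1,0,0,-0.083,1],[-0.51,-0.29,0.1,0,0,-0.083,1],[-0.51,-0.29,0.1,0,0,-0.083,1]]]'
python3 - <<'E'
from h import *
im=snap("wrist","w1")
g=cv2.cvtColor(im,cv2.COLOR_BGR2HSV); m=((g[...,1]<60)&(g[...,2]>90)).astype(np.uint8)
n,l,s,c=cv2.connectedComponentsWithStats(m)
for i in range(1,n):
    if s[i,4]>300: print(s[i],c[i].round(1))
E
```

```text
clock: 4.15
eef_pos: [0.4266, 0.3261, 0.2071]
ee_rot: [0.867, -0.499, 0.0, -0.001]
wrist_force: [-0.1, 0.0, -1.2]
gripper_width: 1.006
[ 262    0   63   65 2613] [290.9  27.4]
[ 226  145   50   52 2133] [253.6 169.8]
[491 159  21  34 361] [504.5 178.9]
[ 428  202   84  122 6012] [478.4 259.5]
[119 245  41  50 609] [137.7 269.6]
[350 244  40  51 611] [370.8 269. ]
```

View pics/w1.png

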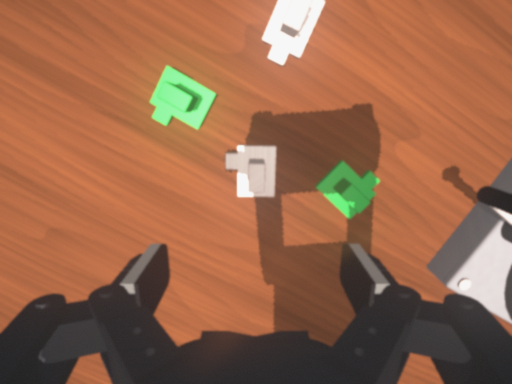

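The wrist view shows the plate well aligned: body at columns 237–276, rows 146–197, tab left at (231,161), lug near (257,177).

Run:
```python
from h import *
im=cv2.imread("pics/w1.png")
g=cv2.cvtColor(im,cv2.COLOR_BGR2HSV); m=((g[...,1]<60)&(g[...,2]>90)).astype(np.uint8)
m[:140]=0;m[200:]=0;m[:,:220]=0;m[:,285:]=0
m=cv2.morphologyEx(m,cv2.MORPH_CLOSE,np.ones((5,5)))
mo=cv2.morphologyEx(m,cv2.MORPH_OPEN,np.ones((29,25)))
r=cv2.minAreaRect(cv2.findContours(mo,0,2)[0][0]); b=cv2.boxPoints(r)
P=onz("w1",b,.012);print(b.round(1).tolist(),P.round(4).tolist());c=P.mean(0)
for i in range(4):
    e=P[(i+1)%4]-P[i];print(np.linalg.norm(e).round(4),np.degrees(np.arctan2(e[1],e[0])).round(1))
print("center",c, rel([c[0],c[1],.02]),"tool at lug",get_obs()["eef_pos"])
```

```text
[[237.0, 146.0], [274.0, 146.0], [274.0, 196.0], [237.0, 196.0]] [[0.4436, 0.3588, 0.012], [0.465, 0.3221, 0.012], [0.4138, 0.291, 0.012], [0.3914, 0.3295, 0.012]]
0.0425 -59.8
0.0599 -148.7
0.0445 120.2
0.0599 29.3
center [0.42845498 0.32533813 0.012     ] [ 0.007 -0.004  0.747] tool at lug [0.42658478 0.32619993 0.2068702 ]
```

```bash
python3 -m crank '[[[0.007,-0.004,0.15,0,0,0,1],[0.007,-0.004,0.32,0,0,0,1],[0.007,-0.004,0.5,0,0,0,0.8],[0.007,-0.004,0.64,0,0,0,0.6],[0.007,-0.004,0.72,0,0,0,0.6],[0.007,-0.004,0.755,0,0,0,0.5],[0.007,-0.004,0.755,0,0,0,0.3],[0.007,-0.004,0.755,0,0,0,0.0],[0.007,-0.004,0.755,0,0,0,0],[0.007,-0.004,0.755,0,0,0,0]]]' 60
python3 -m crank '[[[0,0,0,0,0,0,0],[0,0,0,0,0,0,0],[0,0,-0.08,0,0,0,0],[0,0,-0.2,0,0,0,0],[0,0,-0.35,0,0,0,0],[0,0,-0.5,0,0,0,0],[0,0,-0.6,0,0,0,0],[0,0,-0.7,0,0,0,0],[0,0,-0.7,0,0,0,0],[0,0,-0.7,0,0,0,0]]]'
python3 - <<'E'
from h import *
snap("wrist","w2")
snap("top","top1")
M=R.from_quat(get_obs()["ee_rot"]).as_matrix()
print(get_obs()["eef_pos"],M.round(3),rel([.56,-.105,.19]))
# deck outline in top0: bright region
im=cv2.imread("pics/top0.png"); g=im.min(2); m=(g>225).astype(np.uint8); m[:165]=0;m[265:]=0;m[:,:268]=0;m[:,348:]=0
m=cv2.morphologyEx(m,cv2.MORPH_OPEN,np.ones((3,3)))
ct=max(cv2.findContours(m,0,2)[0],key=cv2.contourArea); r=cv2.minAreaRect(ct);b=cv2.boxPoints(r)
P=onz("top0",b,.082);print(b.round(1).tolist(),P[:,:2].round(4).tolist())
for i in range(4):
    e=P[(i+1)%4]-P[i];print(np.linalg.norm(e).round(4),np.degrees(np.arctan2(e[1],e[0])).round(2))
c=P.mean(0);print("deck centre",c)
E
```

```text
clock: 5.2
eef_pos: [0.4288, 0.3258, 0.0188]
ee_rot: [0.867, -0.498, 0.0, -0.001]
wrist_force: [0.8, -0.7, 3.9]
gripper_width: 0.201
clock: 6.2
eef_pos: [0.4281, 0.3254, 0.1919]
ee_rot: [0.867, -0.498, -0.0, 0.0]
wrist_force: [-0.1, -0.2, -3.6]
gripper_width: 0.195
[0.42777382 0.32514891 0.19072141] [[ 0.503 -0.864 -0.002]
 [-0.864 -0.503 -0.001]
 [ 0.     0.002 -1.   ]] [1.753 0.409 0.004]
[[273.6000061035156, 224.0], [302.1000061035156, 177.60000610351562], [342.8999938964844, 202.6999969482422], [314.29998779296875, 249.10000610351562]] [[0.5019, 0.0039], [0.6245, -0.0737], [0.5567, -0.1811], [0.4356, -0.1018]]
0.1451 -32.31
0.127 -122.27
0.1447 146.8
0.1248 57.91
deck centre [ 0.52967384 -0.08819217  0.082     ]
```

```bash
python3 -m crank '[[[0.05,0.02,0,0,0,0.02,0],[0.15,0.05,0,0,0,0.06,0],[0.28,0.1,0,0,0,0.1,0],[0.4,0.15,0,0,0,0.145,0],[0.52,0.2,0,0,0,0.19,0],[0.64,0.23,0,0,0,0.235,0],[0.76,0.25,0,0,0,0.28,0],[0.85,0.28,0,0,0,0.32,0],[0.9,0.3,0,0,0,0.347,0],[0.9,0.3,0,0,0,0.347,0]]]'
python3 - <<'E'
from h import *
o=get_obs();M=R.from_quat(o["ee_rot"]).as_matrix();print(o["eef_pos"],np.degrees(np.arctan2(M[1,0],M[0,0])),rel([.494,-.063,.19]),o["joint_positions"])
E
```

```text
clock: 7.3
eef_pos: [0.4765, 0.0919, 0.191]
ee_rot: [-0.481, 0.877, 0.0, -0.001]
wrist_force: [0.2, -0.7, -4.1]
gripper_width: 0.202
[0.47649312 0.09188452 0.19100782] -122.46621319539125 [ 0.485 -0.392  0.004] [ 1.38089393e-01 -2.93135002e-01  1.88909773e+00 -2.75791474e-04
  1.54776109e+00  2.27553583e+00]
```

```bash
python3 -m crank '[[[0.06,-0.05,0,0,0,0,0],[0.16,-0.13,0,0,0,0,0],[0.28,-0.22,0,0,0,0,0],[0.38,-0.31,0,0,0,0,0],[0.45,-0.36,0,0,0,0,0],[0.485,-0.39,0,0,0,0,0],[0.485,-0.39,0,0,0,0,0],[0.485,-0.39,0,0,0,0,0],[0.485,-0.39,0,0,0,0,0],[0.485,-0.39,0,0,0,0,0]]]'
python3 - <<'E'
from h import *
im=snap("wrist","w3")
E
```

```text
clock: 8.3
eef_pos: [0.4945, -0.0604, 0.1925]
ee_rot: [-0.484, 0.875, 0.0, 0.0]
wrist_force: [0.1, -0.2, -3.5]
gripper_width: 0.198
```

View pics/w3.png

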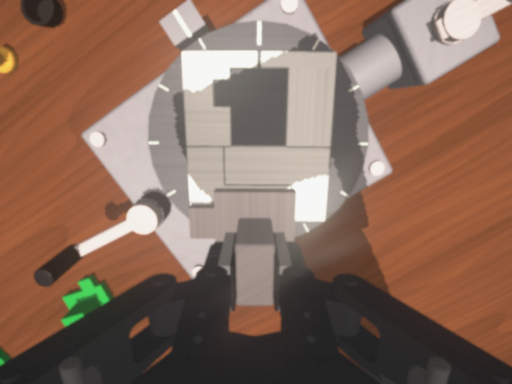

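The wrist view shows the pocket square to the image: hole columns 231–288, rows 68–146, tab recess left to 215, with the held plate below. I threshold its rim.

Run:
```python
from h import *
im=cv2.imread("pics/w3.png"); g=im.max(2)
print(g[120,200:300:4],g[60:156:3,260],g[85,205:240:3])
m=(g<105).astype(np.uint8); m[:55]=0;m[160:]=0;m[:,:195]=0;m[:,325:]=0
m=cv2.morphologyEx(m,cv2.MORPH_OPEN,np.ones((5,5)))
n,l,s,c=cv2.connectedComponentsWithStats(m);i=l[120,260];print(s[i]);m=(l==i).astype(np.uint8)
# edges by line fits
row=range(115,142);col=range(240,282)
L=np.array([[np.where(m[r])[0].min()-.5,r] for r in row]);Rr=np.array([[np.where(m[r])[0].max()+.5,r] for r in range(75,142)])
T=np.array([[c,np.where(m[:,c])[0].min()-.5] for c in col]);B=np.array([[c,np.where(m[:,c])[0].max()+.5] for c in col])
E=[onz("w3",e,.082)[:,:2] for e in (L,Rr,T,B)]
for e in E:
    f=cv2.fitLine(e.astype(np.float32),cv2.DIST_HUBER,0,.01,.01).ravel();print(np.degrees(np.arctan2(f[1],f[0]))%180, f[2:])
yaw=np.radians(-32.3)
# refine yaw from R line
f=cv2.fitLine(E[1].astype(np.float32),cv2.DIST_HUBER,0,.01,.01).ravel();a=np.arctan2(f[1],f[0]);a=a if abs(a-yaw)<1 else a-np.pi
x=np.array([np.cos(a),np.sin(a)]);y=np.array([-x[1],x[0]])
l,r,t,b=[np.median(e@v) for e,v in zip(E,(y,y,x,x))]
c=(t+b)/2*x+(l+r)/2*y;print("yaw",np.degrees(a),"size",t-b,l-r,"centre",c)
o=get_obs();M=R.from_quat(o["ee_rot"]).as_matrix();print("tool",np.degrees(np.arctan2(M[1,0],M[0,0])),o["eef_pos"],rel([c[0],c[1],.1]))
# held plate body top edge (z ~ tcp-.0065)
z=o["eef_pos"][2]-.0065
for u in [(214,190),(294,190),(190,206),(190,237)]: 
    p=onz("w3",[u],z)[0]; print(u,((p-o["eef_pos"])@M).round(4))
```

```text
[194 195 195 196 196 196 197 196 108 103 101 102 101 100 101 101 101 101
 100 100 101 103 194 206 204] [203 178 139 114 107 110 107 106 106 104 104 104 104 103 103 100 101 100
 100  99 101 100  99  97  99  99 100  99 110 181 197 201] [247 229 195 131 118 118 115 115 115 114 112 111]
[ 233   75   53   69 2655]
146.7658 [ 0.5520687 -0.0746882]
147.42204 [ 0.54080266 -0.11917038]
101.24464 [ 0.5651625  -0.11107083]
57.901566 [ 0.52825767 -0.08842517]
yaw -32.577953 size 0.043284271358152604 0.0435472494413989 centre [ 0.54789916 -0.09786659]
tool -122.16409040341914 [ 0.49453221 -0.06051536  0.19260782] [ 0.013 -0.26   0.37 ]
(214, 190) [-0.0214 -0.0309  0.0065]
(294, 190) [ 0.0209 -0.0309  0.0065]
(190, 206) [-0.0347 -0.0219  0.0065]
(190, 237) [-0.0358 -0.0037  0.0065]
```

Run:
```python
from h import *
im=cv2.imread("pics/w3.png"); g=im.max(2)
m=(g<152).astype(np.uint8); m[:62]=0;m[160:]=0;m[:,:205]=0;m[:,325:]=0
n,l,s,c=cv2.connectedComponentsWithStats(m);i=l[120,260];print(s[i]);m=(l==i).astype(np.uint8)
L=np.array([[np.where(m[r])[0].min()-.5,r] for r in range(115,142)]);Rr=np.array([[np.where(m[r])[0].max()+.5,r] for r in range(75,142)])
T=np.array([[c,np.where(m[:,c])[0].min()-.5] for c in range(270,284)]);B=np.array([[c,np.where(m[:,c])[0].max()+.5] for c in range(240,282)])
print([np.median(e,0) for e in(L,Rr,T,B)])
E=[onz("w3",e,.082)[:,:2] for e in (L,Rr,T,B)]
f=cv2.fitLine(E[1].astype(np.float32),cv2.DIST_HUBER,0,.01,.01).ravel();print(f)
a=np.arctan2(f[1],f[0]);a=a if abs(a+.56)<1 else a-np.pi
x=np.array([np.cos(a),np.sin(a)]);y=np.array([-x[1],x[0]])
l,r,t,b=[np.median(e@v) for e,v in zip(E,(y,y,x,x))]
c=(t+b)/2*x+(l+r)/2*y;print("yaw",np.degrees(a),"size",t-b,l-r,"centre",c, "axis",c-.03*x)
c=c-.0007*x
print(rel([c[0],c[1],.105]))
```

```text
[ 213   63   76   83 4806]
[array([230.5, 128. ]), array([286.5, 108. ]), array([276.5,  67.5]), array([260.5, 145.5])]
[ 0.8444361  -0.53565633  0.54444575 -0.12364596]
yaw -32.38843 size 0.0628391844916717 0.04714489896496979 centre [ 0.55466576 -0.10224841] axis [ 0.52933268 -0.08617872]
[ 0.013 -0.29   0.35 ]
```

```bash
python3 -m crank '[[[0.003,-0.06,0.03,0,0,0,0],[0.008,-0.16,0.1,0,0,0,0],[0.013,-0.26,0.2,0,0,0,0],[0.013,-0.29,0.28,0,0,0,0],[0.013,-0.29,0.33,0,0,0,0],[0.013,-0.29,0.35,0,0,0,0],[0.013,-0.29,0.35,0,0,0,0],[0.013,-0.29,0.35,0,0,0,0],[0.013,-0.29,0.35,0,0,0,0],[0.013,-0.29,0.35,0,0,0,0]]]'
python3 -m crank '[[[0,0,0.01,0,0,0,0],[0,0,0.02,0,0,0,0],[0,0,0.028,0,0,0,0],[0,0,0.034,0,0,0,0],[0,0,0.034,0,0,0,0],[0,0,0.034,0,0,0,0],[0,0,0.034,0,0,0,0],[0,0,0.034,0,0,0,0],[0,0,0.034,0,0,0,0],[0,0,0.034,0,0,0,0]]]'
python3 - <<'E'
from h import *
print(get_obs()["wrist_force"],get_obs()["moment"],rel([.5541,-.1018,.089]))
E
```

```text
clock: 9.35
eef_pos: [0.5543, -0.1026, 0.106]
ee_rot: [-0.483, 0.876, -0.0, 0.001]
wrist_force: [0.6, -0.3, -3.0]
gripper_width: 0.199
clock: 10.35
eef_pos: [0.5541, -0.1027, 0.0966]
ee_rot: [-0.483, 0.876, -0.0, 0.0]
wrist_force: [0.4, 0.6, -3.1]
gripper_width: 0.199
[ 0.36087513  0.58917537 -3.10945493] [0.07268807 0.02753557 0.00899287] [-0.003  0.002  0.03 ]
```

```bash
python3 -m crank '[[[-0.002,0.002,0.008,0,0,0,0],[-0.002,0.002,0.016,0,0,0,0],[-0.002,0.002,0.022,0,0,0,0],[-0.002,0.002,0.028,0,0,0,0],[-0.002,0.002,0.031,0,0,0,0],[-0.002,0.002,0.031,0,0,0,0],[-0.002,0.002,0.031,0,0,0,0],[-0.002,0.002,0.031,0,0,0,0],[-0.002,0.002,0.031,0,0,0,0],[-0.002,0.002,0.031,0,0,0,0]]]'
python3 - <<'E'
from h import *
o=get_obs();print(o["eef_pos"],o["wrist_force"],o["moment"])
E
```

```text
clock: 11.35
eef_pos: [0.554, -0.102, 0.0888]
ee_rot: [-0.483, 0.876, -0.0, 0.0]
wrist_force: [0.9, 0.0, -3.0]
gripper_width: 0.195
[ 0.55396962 -0.10200424  0.08882343] [ 0.86821374  0.03477156 -2.97283125] [ 0.01080193 -0.01186482 -0.05698619]
```

```bash
python3 -m crank '[[[0,0,0,0,0,0,0.5],[0,0,0,0,0,0,0.5],[0,0,0,0,0,0,0.5],[0,0,-0.1,0,0,0,0.5],[0,0,-0.25,0,0,0,0.5],[0,0.1,-0.4,0,0,0,0.5],[0,0.2,-0.4,0,0,0,0.5],[0,0.3,-0.4,0,0,0,0.5],[0,0.3,-0.4,0,0,0,0.5],[0,0.3,-0.4,0,0,0,0.5]]]'
python3 - <<'E'
from h import *
im=snap("wrist","w4"); snap("top","top2")
o=get_obs();print(o["eef_pos"],o["wrist_force"])
E
```

```text
clock: 12.35
eef_pos: [0.4907, -0.0619, 0.1893]
ee_rot: [-0.483, 0.875, -0.0, 0.0]
wrist_force: [-0.6, 1.2, 0.0]
gripper_width: 0.498
[ 0.49099334 -0.06227811  0.18883265] [ 0.09474903  0.61840875 -0.38775832]
```

View pics/w4.png

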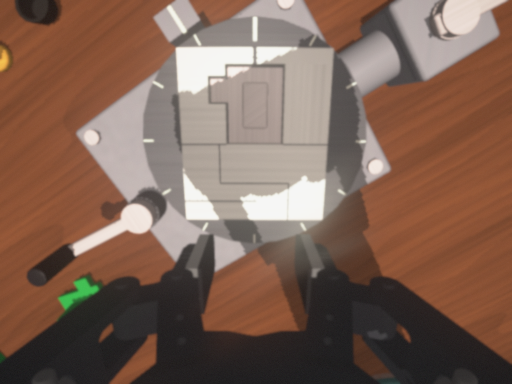

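The plate is seated flush in the pocket, with a thin even gap all round (lug at (255,105), outline columns 227–284, rows 66–142). Now the crank.

```bash
python3 -m crank '[[[0.08,-0.05,0,0,0,0,0.5],[0.2,-0.12,0,0,0,0,0.5],[0.36,-0.21,0,0,0,0,0.5],[0.52,-0.31,0,0,0,0,0.5],[0.66,-0.4,0,0,0,0,0.5],[0.74,-0.44,0,0,0,0,0.5],[0.78,-0.46,0,0,0,0,0.5],[0.78,-0.46,0,0,0,0,0.5],[0.78,-0.46,0,0,0,0,0.5],[0.78,-0.46,0,0,0,0,0.5]]]' 20
python3 - <<'E'
from h import *
im=snap("wrist","w5"); 
o=get_obs();print(o["eef_pos"],proj("w5",[[.526,-.316,.135],[.527,-.271,.092]]))
E
```

```text
clock: 13.45
eef_pos: [0.4841, -0.2872, 0.1889]
ee_rot: [-0.484, 0.875, 0.0, 0.0]
wrist_force: [0.2, 0.3, -0.5]
gripper_width: 0.503
[ 0.4840825  -0.28724131  0.18892999] [[257.37413102 142.18667015]
 [210.17853937 164.59848734]]
```

View pics/w5.png

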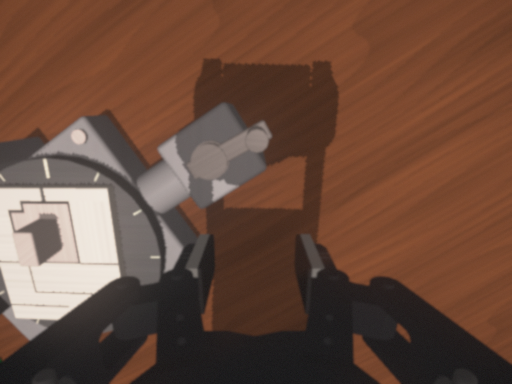

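Run:
```python
from h import *
p=onz("w5",[(257,140)],.135)[0];h=onz("w5",[(209,160)],.092)[0];print(p,h,p-h,np.hypot(*(p-h)[:2]),np.degrees(np.arctan2(*(p-h)[1::-1])))
h2=p+(h-p)/np.hypot(*(p-h)[:2])*.045;print("axis from pin",h2)
# base plate yaw & pointer: from top0
im=cv2.imread("pics/top0.png")
g=cv2.cvtColor(im,cv2.COLOR_BGR2HSV);m=((g[...,1]<40)&(g[...,2]>110)).astype(np.uint8)
# base bottom edge
e=[]
for c in range(258,340,2):
    k=np.where(m[240:262,c])[0]
    if len(k): e.append((c,240+k.max()+.5))
P=onz("top0",e,.06)[:,:2].astype(np.float32);f=cv2.fitLine(P,cv2.DIST_HUBER,0,.01,.01).ravel();print("base edge dir",np.degrees(np.arctan2(f[1],f[0])))
print(rel([p[0],p[1],.102]))
```

```text
[ 0.52735516 -0.31655342  0.135     ] [ 0.53069053 -0.27235367  0.092     ] [-0.00333537 -0.04419975  0.043     ] 0.044325413489912854 -94.31543544665574
axis from pin [ 0.53074129 -0.271681    0.09134558]
base edge dir -89.59298
[ 0.007 -0.209  0.348]
```

The pin top is at (257,140) and the hub at (209,160), so the crank stands at about -93° with its axis near (0.530,-0.272). I'll push the pin from behind with closed fingers.

Run:
```python
from h import *
o=get_obs();M=R.from_quat(o["ee_rot"]).as_matrix()
a=np.array([.530,-.272]);p=lambda d:a+.045*np.array([np.cos(np.radians(d)),np.sin(np.radians(d))])
s=p(-138);print(rel([*s,.104]))
for k in range(1,11):
    d=np.array([*(p(-138+18*k)-s),0]);print(k,(M.T@d/.25).round(3)[:2])
for a2 in (20,40,60,80,95,105,112): print(a2,(M.T@np.array([*(p(-138+a2)-s),0])/.25).round(3)[:2])
```

```text
[ 0.024 -0.074  0.34 ]
1 [ 0.007 -0.056]
2 [-0.004 -0.111]
3 [-0.032 -0.16 ]
4 [-0.073 -0.199]
5 [-0.124 -0.222]
6 [-0.18  -0.229]
7 [-0.235 -0.218]
8 [-0.284 -0.191]
9 [-0.323 -0.149]
10 [-0.346 -0.098]
20 [ 0.006 -0.062]
40 [-0.009 -0.123]
60 [-0.044 -0.175]
80 [-0.095 -0.211]
95 [-0.139 -0.226]
105 [-0.171 -0.229]
112 [-0.192 -0.228]
```

```bash
python3 -m crank '[[[0.024,-0.074,0,0,0,0,0],[0.024,-0.074,0,0,0,0,0],[0.024,-0.074,0.05,0,0,0,0],[0.024,-0.074,0.12,0,0,0,0],[0.024,-0.074,0.2,0,0,0,0],[0.024,-0.074,0.28,0,0,0,0],[0.024,-0.074,0.33,0,0,0,0],[0.024,-0.074,0.34,0,0,0,0],[0.024,-0.074,0.34,0,0,0,0],[0.024,-0.074,0.34,0,0,0,0]]]' && python3 -m crank '[[[0.007,-0.056,0,0,0,0,0],[-0.004,-0.111,0,0,0,0,0],[-0.032,-0.16,0,0,0,0,0],[-0.073,-0.199,0,0,0,0,0],[-0.124,-0.222,0,0,0,0,0],[-0.18,-0.229,0,0,0,0,0],[-0.235,-0.218,0,0,0,0,0],[-0.284,-0.191,0,0,0,0,0],[-0.323,-0.149,0,0,0,0,0],[-0.346,-0.098,0,0,0,0,0]]]'
python3 - <<'E'
from h import *
im=snap("wrist","w6"); o=get_obs();print(o["eef_pos"],o["wrist_force"])
t=snap("top","top3")
c=np.zeros((384,800,3),np.uint8);c[:,:512]=im;c[:,512:]=cv2.resize(t[165:265,330:405],(288,384));cv2.imwrite("pics/c6.png",c)
E
```

```text
clock: 14.5
eef_pos: [0.4965, -0.3033, 0.1047]
ee_rot: [-0.483, 0.876, -0.0, 0.0]
wrist_force: [-0.1, -0.2, 1.0]
gripper_width: -0.003
clock: 15.5
eef_pos: [0.5628, -0.2416, 0.1039]
ee_rot: [-0.483, 0.875, -0.0, 0.0]
wrist_force: [0.8, -2.4, 0.2]
gripper_width: -0.002
[ 0.56175558 -0.24045713  0.10391061] [0.29478788 0.11262361 0.87565521]
```

View pics/c6.png

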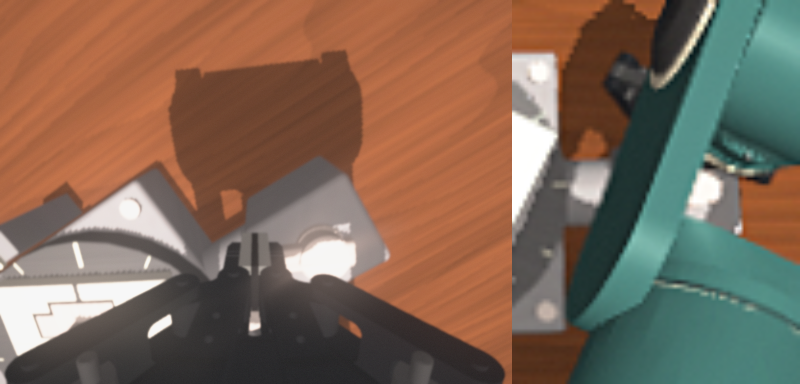

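The pin has left its starting place and shows as the bright piece at (255,320) behind the fingers; the reaction force agrees. I continue.

```bash
python3 -m crank '[[[-0.007,0.056,0,0,0,0,0],[0.004,0.111,0,0,0,0,0],[0.032,0.16,0,0,0,0,0],[0.073,0.199,0,0,0,0,0],[0.124,0.222,0,0,0,0,0],[0.18,0.229,0,0,0,0,0],[0.235,0.218,0,0,0,0,0],[0.284,0.191,0,0,0,0,0],[0.323,0.149,0,0,0,0,0],[0.346,0.098,0,0,0,0,0]]]'
python3 -m crank '[[[0.007,-0.056,0,0,0,0,0],[-0.004,-0.111,0,0,0,0,0],[-0.032,-0.16,0,0,0,0,0],[-0.073,-0.199,0,0,0,0,0],[-0.124,-0.222,0,0,0,0,0],[-0.18,-0.229,0,0,0,0,0],[-0.235,-0.218,0,0,0,0,0],[-0.284,-0.191,0,0,0,0,0],[-0.323,-0.149,0,0,0,0,0],[-0.346,-0.098,0,0,0,0,0]]]'
python3 -m crank '[[[-0.007,0.056,0,0,0,0,0],[0.004,0.111,0,0,0,0,0],[0.032,0.16,0,0,0,0,0],[0.073,0.199,0,0,0,0,0],[0.124,0.222,0,0,0,0,0],[0.18,0.229,0,0,0,0,0],[0.235,0.218,0,0,0,0,0],[0.284,0.191,0,0,0,0,0],[0.323,0.149,0,0,0,0,0],[0.346,0.098,0,0,0,0,0]]]'
python3 - <<'E'
from h import *
t=snap("top","top4"); print(get_obs()["eef_pos"])
# disc mark directions: print deck edges yaw
g=t.min(2); m=(g>225).astype(np.uint8); m[:165]=0;m[265:]=0;m[:,:268]=0;m[:,348:]=0
m=cv2.morphologyEx(m,cv2.MORPH_OPEN,np.ones((3,3)))
ct=max(cv2.findContours(m,0,2)[0],key=cv2.contourArea);b=cv2.boxPoints(cv2.minAreaRect(ct));P=onz("top4",b,.082)
for i in range(4):
    e=P[(i+1)%4]-P[i];print(np.linalg.norm(e).round(4),np.degrees(np.arctan2(e[1],e[0])).round(2))
E
```

```text
clock: 16.6
eef_pos: [0.4964, -0.3047, 0.1036]
ee_rot: [-0.483, 0.876, 0.0, -0.0]
wrist_force: [-1.9, 2.9, 1.0]
gripper_width: 0.001
clock: 17.6
eef_pos: [0.5628, -0.2416, 0.104]
ee_rot: [-0.483, 0.875, -0.0, 0.0]
wrist_force: [-0.0, -2.6, -0.8]
gripper_width: -0.0
clock: 18.6
eef_pos: [0.4964, -0.3047, 0.1035]
ee_rot: [-0.483, 0.876, 0.0, -0.0]
wrist_force: [-1.2, 1.8, 0.3]
gripper_width: -0.001
[ 0.49748467 -0.30587555  0.10354739]
0.1456 -12.84
0.1269 -102.3
0.146 166.27
0.1246 77.53
```

Two turns have moved the disc about 20°, as expected. Third turn plus most of the remainder:

```bash
python3 -m crank '[[[0.007,-0.056,0,0,0,0,0],[-0.004,-0.111,0,0,0,0,0],[-0.032,-0.16,0,0,0,0,0],[-0.073,-0.199,0,0,0,0,0],[-0.124,-0.222,0,0,0,0,0],[-0.18,-0.229,0,0,0,0,0],[-0.235,-0.218,0,0,0,0,0],[-0.284,-0.191,0,0,0,0,0],[-0.323,-0.149,0,0,0,0,0],[-0.346,-0.098,0,0,0,0,0]]]'
python3 -m crank '[[[-0.007,0.056,0,0,0,0,0],[0.004,0.111,0,0,0,0,0],[0.032,0.16,0,0,0,0,0],[0.073,0.199,0,0,0,0,0],[0.124,0.222,0,0,0,0,0],[0.18,0.229,0,0,0,0,0],[0.235,0.218,0,0,0,0,0],[0.284,0.191,0,0,0,0,0],[0.323,0.149,0,0,0,0,0],[0.346,0.098,0,0,0,0,0]]]'
python3 -m crank '[[[0.007,-0.03,0,0,0,0,0],[0.006,-0.062,0,0,0,0,0],[0.0,-0.09,0,0,0,0,0],[-0.009,-0.123,0,0,0,0,0],[-0.025,-0.15,0,0,0,0,0],[-0.044,-0.175,0,0,0,0,0],[-0.07,-0.195,0,0,0,0,0],[-0.095,-0.211,0,0,0,0,0],[-0.118,-0.22,0,0,0,0,0],[-0.139,-0.226,0,0,0,0,0]]]'
python3 -m crank '[[[-0.001,0.003,0,0,0,0,0],[0.01,0.05,-0.1,0,0,0,0],[0.01,0.08,-0.2,0,0,0,0],[0.01,0.15,-0.35,0,0,0,0],[-0.1,0.15,-0.5,0,0,0,0],[-0.2,0.15,-0.6,0,0,0,0],[-0.3,0.15,-0.6,0,0,0,0],[-0.4,0.15,-0.6,0,0,0,0],[-0.4,0.15,-0.6,0,0,0,0],[-0.4,0.15,-0.6,0,0,0,0]]]'
python3 - <<'E'
from h import *
im=snap("wrist","w7"); t=snap("top","top5"); print(get_obs()["eef_pos"])
E
```

```text
clock: 19.65
eef_pos: [0.5628, -0.2416, 0.1039]
ee_rot: [-0.483, 0.875, -0.0, 0.0]
wrist_force: [0.7, -2.4, -1.4]
gripper_width: 0.0
clock: 20.65
eef_pos: [0.4964, -0.3047, 0.1035]
ee_rot: [-0.483, 0.876, 0.0, -0.0]
wrist_force: [-2.2, 2.7, 0.8]
gripper_width: 0.001
clock: 21.65
eef_pos: [0.563, -0.3036, 0.1038]
ee_rot: [-0.483, 0.876, -0.0, -0.0]
wrist_force: [-2.0, -1.2, -0.5]
gripper_width: -0.0
clock: 22.65
eef_pos: [0.5841, -0.1991, 0.2538]
ee_rot: [-0.483, 0.875, -0.0, -0.0]
wrist_force: [-1.0, -0.2, -0.2]
gripper_width: 0.004
[ 0.58377991 -0.19987428  0.25376652]
```

View pics/w7.png

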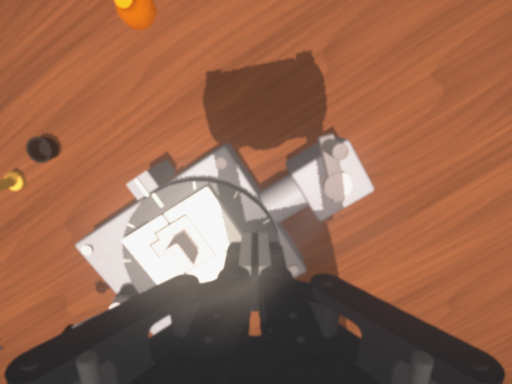

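The wrist view shows the crank pin now at (340,150), hub ~(337,186), pointing nearly to +x; the deck mark at (157,201) nearly meets the pointer at (143,183). Numbers next.

Run:
```python
from h import *
p=onz("w7",[(340,150)],.135)[0];print("pin",p,np.degrees(np.arctan2(p[1]+.272,p[0]-.530)),np.hypot(p[1]+.272,p[0]-.530))
im=cv2.imread("pics/w7.png")
c=cv2.resize(im[125:285,75:275],(500,400),interpolation=cv2.INTER_CUBIC)
d=cv2.resize(im[115:235,270:390],(300,300),interpolation=cv2.INTER_CUBIC)
o=np.zeros((400,800,3),np.uint8);o[:,:500]=c;o[:300,500:]=d;cv2.imwrite("pics/c7.png",o)
for n in("top5",):
    t=cv2.imread(f"pics/{n}.png");g=t.min(2); m=(g>225).astype(np.uint8); m[:165]=0;m[265:]=0;m[:,:268]=0;m[:,348:]=0
    m=cv2.morphologyEx(m,cv2.MORPH_OPEN,np.ones((3,3)))
    ct=max(cv2.findContours(m,0,2)[0],key=cv2.contourArea);b=cv2.boxPoints(cv2.minAreaRect(ct));P=onz(n,b,.082)
    for i in range(4):
        e=P[(i+1)%4]-P[i];print(np.linalg.norm(e).round(4),np.degrees(np.arctan2(e[1],e[0])).round(2))
```

```text
pin [ 0.57462149 -0.28372125  0.135     ] -14.718043147838909 0.04613529275006594
0.1229 -90.22
0.143 178.3
0.1208 89.41
0.1422 -0.88
```

View pics/c7.png

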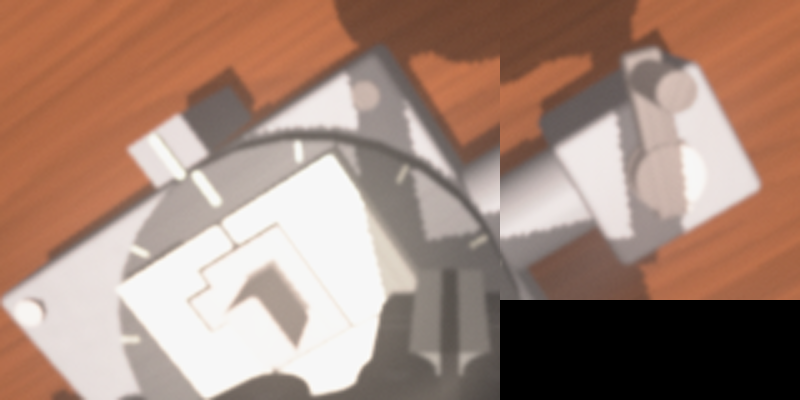

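Run:
```python
from h import *
print("pointer tri",tri("top0",(307.4,168),"w7",(135.8,179)),tri("top0",(308,176.6),"w7",(147.8,196.2)))
ax=np.array([.529,-.086])
for z in(.07,.082,.09,.1):
  for n,u in(("ptr",[(135.8,179),(147.8,196.2)]),("mark",[(153.8,194.2),(161.8,207)]),("deckslit",[(163,213.8),(167.8,221)])):
    P=onz("w7",u,z)[:,:2]-ax;print(z,n,P.round(4).tolist(),np.degrees(np.arctan2(P[:,1],P[:,0])).round(1))
# same for top0
for z in (.07,.082,.09,.1):
  P=onz("top0",[(307.4,168),(308,176.6)],z)[:,:2]-ax;print("ptr top0",z,P.round(4).tolist(),np.degrees(np.arctan2(P[:,1],P[:,0])).round(1))
P=onz("top0",[(327,182),(323,189.5)],.07)[:,:2]-ax;print("mark top0",np.degrees(np.arctan2(P[:,1],P[:,0])))
```

```text
pointer tri [ 0.65118649 -0.08795654  0.08434732] [ 0.62800223 -0.08837841  0.08648462]
0.07 ptr [[0.1236, 0.0053], [0.0997, 0.0063]] [2.5 3.6]
0.07 mark [[0.0979, -0.0013], [0.0803, 0.0003]] [-0.7  0.2]
0.07 deckslit [[0.0727, 0.0043], [0.0623, 0.005]] [3.4 4.6]
0.082 ptr [[0.1234, -0.0004], [0.1003, 0.0005]] [-0.2  0.3]
0.082 mark [[0.0986, -0.0068], [0.0816, -0.0053]] [-3.9 -3.7]
0.082 deckslit [[0.0743, -0.0014], [0.0642, -0.0008]] [-1.1 -0.7]
0.09 ptr [[0.1232, -0.0043], [0.1008, -0.0034]] [-2.  -1.9]
0.09 mark [[0.099, -0.0105], [0.0825, -0.009]] [-6.  -6.2]
0.09 deckslit [[0.0753, -0.0052], [0.0656, -0.0046]] [-4. -4.]
0.1 ptr [[0.1229, -0.0091], [0.1013, -0.0083]] [-4.2 -4.7]
0.1 mark [[0.0996, -0.0151], [0.0836, -0.0136]] [-8.6 -9.3]
0.1 deckslit [[0.0767, -0.01], [0.0672, -0.0094]] [-7.4 -8. ]
ptr top0 0.07 [[0.1239, -0.0043], [0.1003, -0.0053]] [-2. -3.]
ptr top0 0.082 [[0.1215, -0.0026], [0.0982, -0.0036]] [-1.2 -2.1]
ptr top0 0.09 [[0.1199, -0.0014], [0.0968, -0.0024]] [-0.7 -1.4]
ptr top0 0.1 [[0.1179, 0.0], [0.095, -0.001]] [ 0.  -0.6]
mark top0 [-33.47628121 -34.65422143]
```

Pointer ≈ -0.5°, deck ≈ -0.8° and pin at -15° agree that the crank is about 15° short. I go back behind the pin for the remainder.

Run:
```python
from h import *
o=get_obs();M=R.from_quat(o["ee_rot"]).as_matrix()
a=np.array([.530,-.272]);p=lambda d:a+.045*np.array([np.cos(np.radians(d)),np.sin(np.radians(d))])
s=p(-65);print(rel([*s,.104]))
for k in(-55,-45,-37,-32,-28): print(k,(M.T@np.array([*(p(k)-s),0])/.25).round(3)[:2])
```

```text
[ 0.456 -0.123  0.599]
-55 [-0.028 -0.015]
-45 [-0.058 -0.024]
-37 [-0.082 -0.028]
-32 [-0.098 -0.029]
-28 [-0.111 -0.028]
```

```bash
python3 -m crank '[[[0.12,-0.03,0,0,0,0,0],[0.28,-0.08,0,0,0,0,0],[0.4,-0.11,0.05,0,0,0,0],[0.456,-0.123,0.15,0,0,0,0],[0.456,-0.123,0.3,0,0,0,0],[0.456,-0.123,0.45,0,0,0,0],[0.456,-0.123,0.55,0,0,0,0],[0.456,-0.123,0.6,0,0,0,0],[0.456,-0.123,0.6,0,0,0,0],[0.456,-0.123,0.6,0,0,0,0]]]'
python3 -m crank '[[[-0.014,-0.008,0,0,0,0,0],[-0.028,-0.015,0,0,0,0,0],[-0.043,-0.02,0,0,0,0,0],[-0.058,-0.024,0,0,0,0,0],[-0.07,-0.026,0,0,0,0,0],[-0.082,-0.028,0,0,0,0,0],[-0.098,-0.029,0,0,0,0,0],[-0.111,-0.028,0,0,0,0,0],[-0.111,-0.028,0,0,0,0,0],[-0.111,-0.028,0,0,0,0,0]]]'
python3 -m crank '[[[0.02,0,0,0,0,0,0],[0.05,0,0,0,0,0,0],[0.05,0,-0.1,0,0,0,0],[0.05,0,-0.25,0,0,0,0],[-0.05,0.05,-0.4,0,0,0,0],[-0.15,0.1,-0.55,0,0,0,0],[-0.3,0.12,-0.6,0,0,0,0],[-0.45,0.12,-0.6,0,0,0,0],[-0.45,0.12,-0.6,0,0,0,0],[-0.45,0.12,-0.6,0,0,0,0]]]'
python3 - <<'E'
from h import *
im=snap("wrist","w8"); t=snap("top","top6"); print(get_obs()["eef_pos"],get_obs()["wrist_force"])
print("hub px",proj("w8",[[.53,-.272,.092],[.575,-.272,.135],[.5735,-.284,.135],[.5735,-.26,.135]]))
a=im[125:245,75:195];q=proj("w8",[[.575,-.272,.135]])[0].astype(int);b=im[max(q[1]-50,0):q[1]+70,q[0]-60:q[0]+60];print(q)
o=np.zeros((400,800,3),np.uint8);o[:,:400]=cv2.resize(a,(400,400),interpolation=cv2.INTER_CUBIC);o[:,400:]=cv2.resize(b,(400,400),interpolation=cv2.INTER_CUBIC);cv2.imwrite("pics/c8.png",o)
E
```

```text
clock: 23.75
eef_pos: [0.5497, -0.3128, 0.1053]
ee_rot: [-0.483, 0.876, -0.001, 0.0]
wrist_force: [0.7, 0.2, 0.3]
gripper_width: -0.002
clock: 24.75
eef_pos: [0.5703, -0.2923, 0.1039]
ee_rot: [-0.483, 0.876, -0.0, 0.0]
wrist_force: [0.1, -0.0, 0.3]
gripper_width: -0.001
clock: 25.75
eef_pos: [0.6047, -0.1813, 0.2536]
ee_rot: [-0.483, 0.875, -0.0, -0.0]
wrist_force: [0.6, -0.3, 0.1]
gripper_width: 0.004
[ 0.60428255 -0.18218823  0.25356397] [0.19963018 0.40318875 0.84911184]
hub px [[361.44060059 192.57454055]
 [356.19359142 165.34021221]
 [368.65639772 159.82034385]
 [345.29270238 173.55544277]]
[356 165]
```

View pics/c8.png

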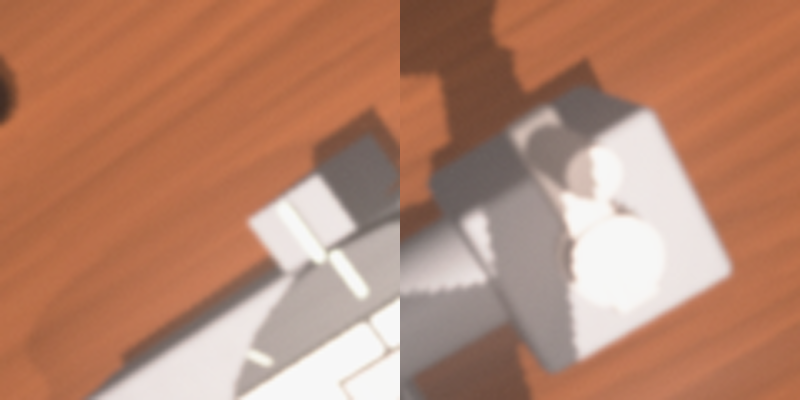

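The mark now lines up with the pointer (crop lines (285,205)–(320,260) and (332,252)–(362,295)), and the pin at (354,167) is within about 2° of its end direction. Next, the clamp.

```bash
python3 -m crank '[[[-0.06,0.08,0,0,0,0,0],[-0.18,0.24,0,0,0,0,0],[-0.32,0.42,0,0,0,0,0],[-0.46,0.6,0,0,0,0,0],[-0.6,0.78,0,0,0,0,0],[-0.7,0.92,0,0,0,0,0],[-0.77,1,0,0,0,0,0],[-0.77,1,0,0,0,0,0],[-0.77,1,0,0,0,0,0],[-0.77,1,0,0,0,0,0]]]'
python3 - <<'E'
from h import *
im=snap("wrist","w9");o=get_obs();print(o["eef_pos"],o["joint_positions"][5])
q=proj("w9",[[.533,.12,.127],[.526,.038,.11]]);print(q)
g=im.max(2);m=(g<60).astype(np.uint8);n,l,s,c=cv2.connectedComponentsWithStats(m)
for i in range(1,n):
    if 40<s[i,4]<5000: print(s[i],c[i])
x,y=q[0].astype(int);print(g[y-30:y+31:5,x-30:x+31:5])
# pivot: bright disc
b=(im.min(2)>170).astype(np.uint8);n,l,s,c=cv2.connectedComponentsWithStats(b)
for i in range(1,n):
    if 80<s[i,4]<8000: print("w",s[i],c[i].round(1))
E
```

```text
clock: 26.85
eef_pos: [0.4963, 0.1137, 0.2537]
ee_rot: [-0.482, 0.876, -0.0, -0.0]
wrist_force: [0.1, -0.5, 0.1]
gripper_width: 0.001
[0.49630347 0.11356186 0.25367521] 2.3101241149419938
[[227.33075566 158.68816558]
 [304.97167635 116.22192597]]
[ 0  0 11 11 69] [3.4057971  3.44927536]
[492   0  20  17 109] [503.33027523   9.32110092]
[ 56  35  33  28 732] [71.95355191 49.19945355]
[303  59  20  52  73] [309.87671233  84.34246575]
[214 143  20  23 309] [223.92880259 154.25889968]
[[119 121 113  76  76  74  74  75  75  79  79  76  92]
 [120 121 125  81  75  76  73  77  79  77  88 130 140]
 [125 124 120 118  75  76  80  80  88 128 138 141 139]
 [123 121 122 122 114  70  51 121 138 141 138 120  81]
 [124 121 126 133 103  44  40  51 135 121  80  75  73]
 [121 130 133 126  53  55  59  43  84  74  75  76  77]
 [132 131 130 119  48  53  54  79  87  76  77  77  75]
 [130 132 132 130  57  48  55 121 122 122  75  73  74]
 [133 129 120 119 121 119 123 123 118 119 110  77  77]
 [121 118 122 124 125 124 119 119 123 120 123 105  71]
 [121 124 126 125 121 120 124 121 120 113 110 115 101]
 [126 126 121 118 123 124 120 116 113 114 119 121 119]
 [121 118 122 126 121 114 115 115 117 119 120 116 112]]
w [244  40  14  14 156] [250.2  46.7]
w [486  74  10  11  89] [490.4  79.1]
w [321 172  13  12 119] [327.  177.5]
w [ 43 186  48  47 589] [ 71.4 210.7]
w [ 40 206  22  22 203] [ 50.4 216.8]
```

Run:
```python
from h import *
print(onz("w9",[(224,154),(226,158)],.12))
o=get_obs();M=R.from_quat(o["ee_rot"]).as_matrix()
a=np.array([.527,.037]);p=lambda d:a+.085*np.array([np.cos(np.radians(d)),np.sin(np.radians(d))])
s=p(116);print(rel([*s,.1]))
for k in(110,104,98,92,86,80,74,68,62,56,52,48,45,42,40,38): print(k,(M.T@np.array([*(p(k)-s),0])/.25).round(3)[:2])
```

```text
[[0.53777546 0.12135342 0.12      ]
 [0.53359252 0.12187286 0.12      ]]
[0.014 0.022 0.615]
110 [-0.029 -0.02 ]
104 [-0.056 -0.043]
98 [-0.081 -0.069]
92 [-0.102 -0.098]
86 [-0.121 -0.128]
80 [-0.136 -0.16 ]
74 [-0.148 -0.194]
68 [-0.156 -0.228]
62 [-0.161 -0.264]
56 [-0.161 -0.299]
52 [-0.16  -0.323]
48 [-0.157 -0.346]
45 [-0.153 -0.364]
42 [-0.149 -0.381]
40 [-0.145 -0.393]
38 [-0.142 -0.404]
```

```bash
python3 -m crank '[[[0.014,0.022,0.08,0,0,0,0],[0.014,0.022,0.2,0,0,0,0],[0.014,0.022,0.34,0,0,0,0],[0.014,0.022,0.46,0,0,0,0],[0.014,0.022,0.55,0,0,0,0],[0.014,0.022,0.6,0,0,0,0],[0.014,0.022,0.615,0,0,0,0],[0.014,0.022,0.615,0,0,0,0],[0.014,0.022,0.615,0,0,0,0],[0.014,0.022,0.615,0,0,0,0]]]'
python3 -m crank '[[[-0.029,-0.02,0,0,0,0,0],[-0.056,-0.043,0,0,0,0,0],[-0.081,-0.069,0,0,0,0,0],[-0.102,-0.098,0,0,0,0,0],[-0.121,-0.128,0,0,0,0,0],[-0.136,-0.16,0,0,0,0,0],[-0.148,-0.194,0,0,0,0,0],[-0.156,-0.228,0,0,0,0,0],[-0.161,-0.264,0,0,0,0,0],[-0.161,-0.28,0,0,0,0,0]]]'
python3 -m crank '[[[0,-0.02,0,0,0,0,0],[0.001,-0.032,0,0,0,0,0],[0.002,-0.044,0,0,0,0,0],[0.003,-0.055,0,0,0,0,0],[0.005,-0.067,0,0,0,0,0],[0.007,-0.076,0,0,0,0,0],[0.01,-0.09,0,0,0,0,0],[0.012,-0.101,0,0,0,0,0],[0.012,-0.101,0,0,0,0,0],[0.012,-0.101,0,0,0,0,0]]]'
python3 - <<'E'
from h import *
o=get_obs();print(o["eef_pos"],o["wrist_force"],o["moment"])
E
```

```text
clock: 27.9
eef_pos: [0.4899, 0.1149, 0.1012]
ee_rot: [-0.483, 0.876, -0.0, 0.001]
wrist_force: [-0.1, -1.2, -0.2]
gripper_width: -0.001
clock: 28.9
eef_pos: [0.5708, 0.1111, 0.1]
ee_rot: [-0.483, 0.876, 0.0, -0.0]
wrist_force: [-1.9, -1.2, -0.7]
gripper_width: -0.002
clock: 29.9
eef_pos: [0.5901, 0.0955, 0.1001]
ee_rot: [-0.483, 0.876, -0.0, 0.0]
wrist_force: [0.4, 0.7, 0.0]
gripper_width: -0.0
[0.59010335 0.09554523 0.10010955] [0.38176402 0.69323084 0.03994111] [ 0.01400389  0.00069851 -0.01480429]
```

```bash
python3 -m crank '[[[0,0.04,0,0,0,0,0],[0,0.1,0,0,0,0,0],[0,0.16,-0.05,0,0,0,0],[0,0.2,-0.15,0,0,0,0],[0,0.3,-0.3,0,0,0,0],[0,0.4,-0.45,0,0,0,0],[0,0.5,-0.6,0,0,0,0],[0,0.6,-0.6,0,0,0,0],[0,0.6,-0.6,0,0,0,0],[0,0.6,-0.6,0,0,0,0]]]'
python3 - <<'E'
from h import *
im=snap("wrist","w10");t=snap("top","top7");print(get_obs()["eef_pos"])
for d in(10,20,30,40): print(d,proj("w10",[[.527+.085*np.cos(np.radians(d)),.037+.085*np.sin(np.radians(d)),.127]]))
o=np.zeros((384,800,3),np.uint8);o[:,:512]=im;o[:,512:]=cv2.resize(t[160:280,230:320],(288,384),interpolation=cv2.INTER_CUBIC);cv2.imwrite("pics/c10.png",o)
E
```

```text
clock: 30.9
eef_pos: [0.4621, 0.1761, 0.2501]
ee_rot: [-0.484, 0.875, -0.0, 0.0]
wrist_force: [-0.4, 0.0, 0.1]
gripper_width: 0.0
[0.46277471 0.17549805 0.24952194]
10 [[287.81867506 -47.13289989]]
20 [[274.81083989 -32.01592564]]
30 [[264.54683803 -14.81939955]]
40 [[257.30840136   3.78989766]]
```

View pics/c10.png

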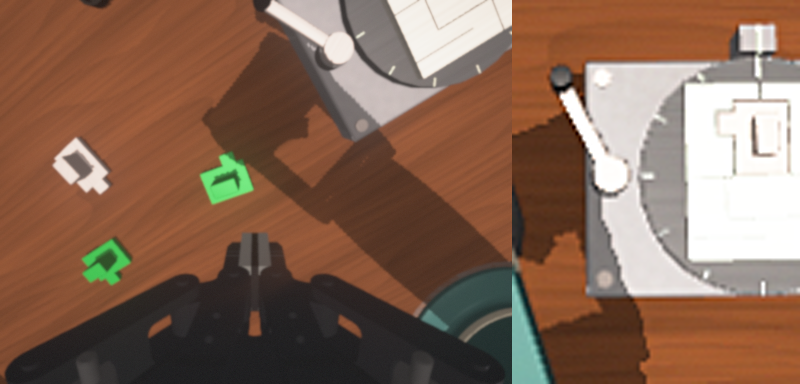

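The top crop shows the mark meeting the pointer at (758,80), the plate flush, and the knob swung to (561,75) with the pivot at (610,175). A last numeric check, then hand-in.

Run:
```python
from h import *
def ang(tag,k,a):
    P=onz(tag,[k],.127)[0]-onz(tag,[a],.1)[0];return np.degrees(np.arctan2(P[1],P[0])),np.hypot(*P[:2])
print("knob start",ang("top0",(357*.64,329*.64),(407*.64,335*.64)),"now",ang("top7",(245.3,183.4),(260.6,214.7)))
t=cv2.imread("pics/top7.png");g=t.min(2); m=(g>225).astype(np.uint8); m[:165]=0;m[265:]=0;m[:,:268]=0;m[:,348:]=0
m=cv2.morphologyEx(m,cv2.MORPH_OPEN,np.ones((3,3)))
ct=max(cv2.findContours(m,0,2)[0],key=cv2.contourArea);b=cv2.boxPoints(cv2.minAreaRect(ct));P=onz("top7",b,.082)
print([np.degrees(np.arctan2(*(P[(i+1)%4]-P[i])[1::-1])).round(2) for i in range(4)])
a=cv2.imread("pics/top0.png").astype(int)
for n,s in(("cups/stem",np.s_[125:155,180:275]),("other+green",np.s_[175:265,100:145])): print(n,np.abs(a[s]-t[s]).max(2).mean().round(1))
```

```text
knob start (np.float64(84.60271000504655), np.float64(0.08157866781679494)) now (np.float64(26.730276379105863), np.float64(0.08670711627923534))
[np.float64(-90.22), np.float64(178.26), np.float64(89.4), np.float64(-0.88)]
cups/stem 1.8
other+green 22.9
```

```bash
python3 -c "
from bench import hand_in;print(hand_in())"
```

```text
the job is handed in; nothing more can be done
None
```

The job is done and handed in at about 31 s of the 72 s. hand_in() gave no verdict.

- **Plate:** I fitted the steel plate with the off-centre tab on its long side. It went in without noticeable contact force, and the later pictures show it flush with an even gap all round. I did not touch the other plate.
- **Crank:** I pushed the crank pin round counter-clockwise with closed fingers, about 3¼ turns. The long mark lines up with the pointer in the wrist picture after cranking and in the final top picture. The pin sits within about 2° of its expected end direction, which is under 0.1° on the disc.
- **Clamp:** I swung the lever by about 58° (1.0 rad). With its 0–0.25 rad start, the clamp stands at about 1.0–1.26 rad, most likely 1.1, so it is past the 0.9 clamped limit and short of the stop.

**Checks that disagreed or were weak:**
- **Deck outline:** fitted in the coarse top view, it gave a deck yaw near -0.9°. It read the same before and after the last 15–17° of crank, so I put that down to pixel resolution and trusted the mark and the pin.
- **Bystanders:** the picture comparison shows no change around the cups and stem. Around the other plate and one green look-alike, the pixels did differ (mean 22.9). That area includes the bench spot the fitted plate was lifted from, and perhaps arm shadow, so the check is not conclusive there. The last wrist picture shows that plate and both green look-alikes still lying there, but I did not measure their positions again.

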